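# Snap the retaining clip onto the swing-arm spindle

### The arm

A 6-joint arm with a two-finger parallel gripper is mounted at the origin on the work surface. World frame = base frame: x ahead of the robot, y to its left, z up, the work surface at z = 0. Lengths are in m, angles in rad, forces in N, time in s.
With the tool pointing down it reaches from about 0.35 to 0.775 m from the base axis. Payload 7.3 kg.
Tool frame: the origin (TCP) lies at the centre of the arm's flange, where the gripper is bolted on; the fingertips stand 178 mm ahead of it and the grasp point (between the pads) lies 159 mm ahead of it; x points along the fingers, y is the direction in which the jaws open and shut, and the axes are right-handed (so a half turn about x gives the same grasp; the last joint's range is limited). The gripper opens to 92 mm and grips with 3 to 60 N. Pads are 19 mm wide; open, the fingers measure 130 mm over their backs; the gripper's body (75 mm by 190 mm) begins 47 mm behind the grasp point.
Start: joints at [-1.46, 0.342, 1.524, -0, 1.275, -0.146], TCP at [0.133, -0.508, 0.405] pointing down, gripper open.
Joint ranges: [-2.53, 2.53], [-0.77, 2.02], [0.04, 2.7], [-1, 4.14], [0.28, 2.66], [-3.11, 3.11]. Speed limits (rad/s): [2.57, 2.57, 3.14, 3.14, 3.14, 3.14].

### API

Orientations are given as a unit quaternion [x, y, z, w].
In Python, from station import state, snapshot, get_calibration, finish_job, trace gives the robot as it stands. The module is installed in compiled form; this text tells all that it offers.
- The arm moves only by the tool step_arm, never from a script. Its argument "targets" is a list of rows, each a list of 7 numbers: the turn, a rotation vector about the tool's x, y, z in rad, then the shift along the tool's x, y, z in m, then the finger opening in m, from 0 to 0.0918. A call has 1 to 20 rows; each row shifts and turns the commanded pose from where the row before left it, along the tool's axes as they then stand; what a row does not reach is not made up. A row lasts 1/8 s, in which the tool goes at most 62.5 mm and 10.7 degrees, less where a joint would pass 70% of its speed; a pose out of reach is approached as far as the arm can. A call is refused whole if a number of a shift passes 0.0625 or a number of a turn 0.188, either way. A call with a gripper value outside its range is refused whole. The fingers move at their own pace and stop on an object; "squeeze" is the grip in N (left out, the last holds). Time passes only in rows, so rows that do not move let the fingers close. It gives the time, the measured TCP pose, the force and the opening at its end, in the units of the state.
- state(): the state, without advancing time (a new reading comes with each control period).
- snapshot(name): name is "scene" or "side" or "wrist"; returns (picture, depth): 400x640x3 uint8, red, green, blue; 400x640 float32, m along the optical axis (not along the pixel's ray), 0 where there is no reading.
- get_calibration(name): a dict with "K" (3x3 intrinsics, pixels), "distortion" ([k1, k2, p1, p2, k3] as OpenCV has them; the pictures are not rectified), "xyz" and "attitude" of the camera in the world. Camera axes: x right, y down, z forward; pixel columns grow to the right and rows downward; lengths in m; the calibration is good to about 2 mm. A picture is of the moment at which its call begins: read the wrist's pose just before it. get_calibration takes no time and is no camera call; for the wrist camera it gives the pose at the moment of the call.
- finish_job(): hands the job in, once; it reports no verdict.
Trained networks look in the newest picture that a camera, given by its name, has taken for a name from the list of things; names that differ only in an ending like _2 or _b are one class to them, and where a whole thing is asked for, a point or a joint stands for the part that bears it (a point fixed in the world has none). Each returns a list of dicts, best first, with "p" (0 to 1); they miss things now and then, are a little off and sometimes report something else, mostly with a low value. They report only what shows in the picture. A call takes as long as a camera call. They do not tell look-alikes from the thing itself.
- trace(label, camera): "mask" (400x640 bool, what is visible of it) and "uv" ([column, row] in pixels, amid what is visible of it).
The state is a dict: "time_s": time; "q": joint angles; "dq": joint speeds; "joint_efforts": joint torques, N m; "ee_pos": TCP position; "orientation": TCP orientation; "ft_force": force on the tool from outside, world axes, zero at the start; "wrist_torque": the same for the moment, N m; "grip_width": opening from 0.0 (shut) to 1.0 (fully open).
Only numpy, scipy, OpenCV 4.12 (cv2) and the standard library are available. Lean on these libraries where they do the work, as an engineer would, in place of code of your own. Each camera call takes 0.05 s, during which the arm holds its last target. There are 200 camera calls.

### The job

The swing arm for the hanging pot is on its spindle but nothing holds it there. Take the larger of the two open clips by its grip, feel it down onto the arm's round hub and push it sideways into the groove under the spindle's head until it snaps in and stops firmly against the spindle, without ramming or forcing it anywhere. Leave it lying level in the groove, let go, and leave the other things where they are.

Things in the scene. Friction and masses are not known exactly. Their poses are not given: they have to be found in the camera images.
- bracket: fixed pivot bracket, dark steel base 120 x 120 x 12 mm; origin under its centre, on the tray. The round spindle stands upright on its z axis. The aluminium swing arm (30 mm wide, with an empty 100 mm pot ring centred 155 mm out, its top about 2 mm below the hub's) leaves the hub along the bracket's +x; the groove is open all round, so the clip may come in from any other side.
- clip_grip (a point): grasp point of the larger clip: centre of its upright grey plastic grip, 26 mm long (clip's x), 10 mm thick (y), 36 mm tall, standing on the clip's tail (10 mm wide). x points from the grip to the open mouth (the push direction), z up. It lies 24 mm above the clip's underside (so above the tray); the grip's top is 18 mm higher.
- clip_eye (a point): centre of the larger clip's open eye, 43 mm ahead (+x) of clip_grip and 21 mm lower, half-way through the 6 mm brass. The clip is a flat brass U, 37 mm wide, 74 mm long; the arms reach 18 mm ahead of this point, the bridge lies 12.5 mm behind it. When the clip is home this point is on the spindle's axis (to about 1 mm).
- hub_ref (a point): point on the spindle's axis, fixed to the bracket 50 mm above the tray: only the MEAN height of the top of the hub, a flat disc of 55 mm radius. The hub with groove and head is shimmed up or down as one: its real top is 38 to 62 mm above the tray, not reported; feel for it (it is rigid).
- head_ref (a point): point on the spindle's axis 71 mm above the tray: only the MEAN height of the top of the spindle's steel head (34 mm diameter, 12 mm thick); it shifts with the hub. The groove lies between the hub's top and the head's underside: 9 mm high, round core of 24 mm diameter.
- clip_bump (a point): bump inside the larger clip's left arm, 8 mm ahead of clip_eye; the right arm has the same, 20 mm gap between. The arms are sprung: to push the bumps past the 24 mm core takes about 6 to 11 N, then the force drops and the clip springs home till its bridge stops on the rigid core; a firm press there is 10 to 18 N. Over 30 N between clip and bracket, hub or head does damage.
- small_clip: bystander, a smaller look-alike clip, 26 mm wide and 50 mm long with a grip 22 mm tall; too narrow for the groove. Origin between its arms on the tray; x towards its mouth
- sprayer: bystander, blue plastic pump sprayer with a white press button, 88 mm diameter, 199 mm tall; origin under its centre
- snips: bystander, pruning snips lying flat, 160 mm long, 15 mm high; origin near their middle, x towards the blades
- olive_pot: bystander, empty glazed green pot, 124 mm diameter at the rim, 115 mm tall; origin under its centre
- plant_tag: bystander, wooden plant tag lying flat, 160 x 22 x 4 mm; origin under its centre, x along it
- saucer_low: bystander, terracotta saucer, 140 mm diameter, 22 mm high, with a second one stacked on it; origin under its centre
- saucer_top: bystander, the upper saucer of the stack, same size; origin under its centre
Mind the look-alikes: they are no part of the job. Leave any pink look-alike of the part that bears clip_grip alone.

How it is judged:
On the way, in this order (a step that is already met when the one before it is completed fails the run):
1. the clip is lifted off the tray by its grip (height (world z) of clip_eye above 0.03 m and contact force between the fingers and clip above 1 N), for 0.1 s.
2. the clip, snapped in, is pressed firmly home against the spindle (horizontal distance between clip_eye and bracket below 0.0025 m and contact force between clip and bracket above 8 N), for 0.05 s.
At the end, for the whole second after the job is handed in: the larger clip sits level (within 0.12 rad) in the spindle's groove with the centre of its eye within 2.5 mm of the spindle's axis and between 38 and 70 mm above the tray, at rest and released (horizontal distance between clip_eye and bracket below 0.0025 m and z of clip_eye in the frame of bracket between 0.038 and 0.07 m and angle between clip_eye's own z axis and vertical below 0.12 rad and linear speed of clip below 0.01 m/s); the robot touches nothing.
It fails at once if the clip is forced against the bracket, hub or head with more than 30 N (contact force between clip and bracket above 30 N).
It fails at once if a bystander is moved by more than 20 mm (distance of any of small_clip, sprayer, snips, olive_pot, plant_tag, saucer_low, saucer_top from where it was at the start of the episode above 0.02 m).
It also fails if it takes over 45 s, if anything falls off the work surface, if the arm or the gripper's body presses on something with over 40 N, if the wrist force passes 120 N, or if a joint passes its speed limit or range.

## Working session

There is one attempt and no reset: what is moved stays moved. The work goes in short steps, Python scripts to look and compute and a tool call to move; the robot and the scene stay as the last step left them, time stands still between calls to the robot, and variables do not carry over. Pictures are saved under pics/ and viewed, about 8 in all and at most 12, crops included, and the job is handed in when it is done.

Besides the shell and the picture viewer there is one more tool, called after "Request:" by a JSON object that holds its "fn" and its "kwargs". step_arm: Moves the arm, as the interface text tells. Its arguments: {"type":"object","properties":{"targets":{"type":"array","items":{"type":"array","items":{"type":"number"}}},"squeeze":{"type":"number"}},"required":["targets"]}

```bash
mkdir -p pics; cat > h.py <<'E'
import numpy as np, cv2
from station import *
from scipy.spatial.transform import Rotation as R
def cal(n):
    c=get_calibration(n); return np.array(c["K"]),np.array(c["distortion"]),np.array(c["xyz"]),c["attitude"]
def rot(a):
    a=np.array(a,float)
    return a if a.shape==(3,3) else R.from_quat(a).as_matrix()
def pts(n,uv,d):
    K,D,t,a=cal(n)
    p=cv2.undistortPoints(np.array(uv,float).reshape(-1,1,2),K,D).reshape(-1,2)
    return (np.c_[p,np.ones(len(p))]*np.array(d).reshape(-1,1))@rot(a).T+t
def cloud(n,mask,dep):
    v,u=np.nonzero(mask&(dep>0)); return pts(n,np.c_[u,v],dep[v,u])
def proj(n,P):
    K,D,t,a=cal(n); Rm=rot(a)
    q=(np.atleast_2d(P)-t)@Rm
    return cv2.projectPoints(q,np.zeros(3),np.zeros(3),K,D)[0].reshape(-1,2)
def save(n,im): cv2.imwrite(f"pics/{n}.png",im[...,::-1])
E
python3 - <<'E'
from h import *
print(get_calibration("scene")); print(state())
ims=[]
for n in("scene","side"):
    im,d=snapshot(n); save(n+"0",im); np.save(n+"_d.npy",d)
    for l in("clip_grip","bracket","small_clip","hub_ref","head_ref"):
        try:
            for r in trace(l,n)[:3]:
                P=cloud(n,r["mask"],d); print(n,l,round(r["p"],2),np.round(r["uv"]),r["mask"].sum(),np.median(P,0).round(3) if len(P) else None, np.percentile(P,[2,98],axis=0).round(3).tolist() if len(P) else None)
        except Exception as e: print(n,l,e)
E
```

```text
{'K': array([[430.58895844,   0.        , 318.4082664 ],
       [  0.        , 430.58895844, 203.75685602],
       [  0.        ,   0.        ,   1.        ]]), 'distortion': array([-0.02439557,  0.        ,  0.        ,  0.        ,  0.        ]), 'xyz': array([1.24403404, 0.09735665, 0.89703391]), 'attitude': array([ 0.62049261,  0.70774775, -0.25439908, -0.22217818])}
{'time_s': 0.0, 'q': array([-1.45999012e+00,  3.42738599e-01,  1.52503468e+00, -1.80025112e-05,
        1.27541081e+00, -1.46000127e-01]), 'dq': array([ 0.00053905, -0.00024192, -0.00172304,  0.00098153,  0.00205995,
       -0.00138107]), 'joint_efforts': array([-1.39109776e-03, -4.31244743e+01, -2.44221014e+01,  7.17408629e-02,
        5.59722050e-02, -1.22295064e-04]), 'ee_pos': array([ 0.13334977, -0.50763783,  0.40403034]), 'orientation': array([ 0.70128897,  0.09110995, -0.70128135,  0.0899846 ]), 'ft_force': array([ 0.34809101,  0.84559311, -0.13226138]), 'wrist_torque': array([-0.00907492,  0.03362972,  0.02449551]), 'grip_width': 0.996340468096581}
scene clip_grip 0.79 [265. 231.] 313 [ 0.628 -0.122  0.007] [
[... 924 characters left out ...]
.] 115 [0.668 0.002 0.01 ] [[0.654, -0.013, -0.005], [0.715, 0.007, 0.041]]
side clip_grip 0.51 [315. 178.] 204 [ 0.734 -0.159  0.004] [[0.715, -0.177, -0.005], [0.782, -0.12, 0.039]]
side bracket 0.86 [265. 248.] 2630 [0.547 0.18  0.055] [[0.495, 0.109, 0.0], [0.747, 0.237, 0.079]]
side small_clip 0.58 [385. 210.] 136 [ 0.488 -0.209  0.002] [[0.47, -0.244, -0.005], [0.516, -0.191, 0.025]]
side hub_ref 0.93 [266. 249.] 2435 [0.544 0.181 0.055] [[0.495, 0.112, 0.004], [0.736, 0.233, 0.079]]
side hub_ref 0.49 [359. 262.] 369 [0.395 0.011 0.002] [[0.334, -0.025, -0.002], [0.464, 0.045, 0.005]]
side head_ref 0.92 [266. 248.] 2407 [0.544 0.181 0.055] [[0.494, 0.113, 0.003], [0.707, 0.238, 0.079]]
```

```bash
python3 - <<'E'
import cv2
im=cv2.imread("pics/scene0.png"); cv2.imwrite("pics/s1.png",cv2.resize(im[140:340,180:480],(800,533),interpolation=cv2.INTER_CUBIC))
E
```

```text
(no output)
```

View pics/scene0.png

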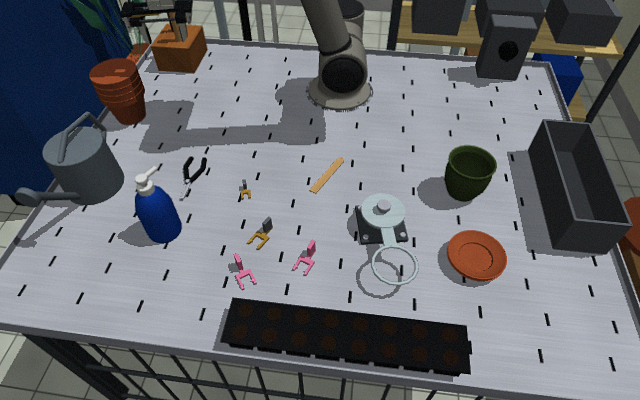

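View pics/s1.png

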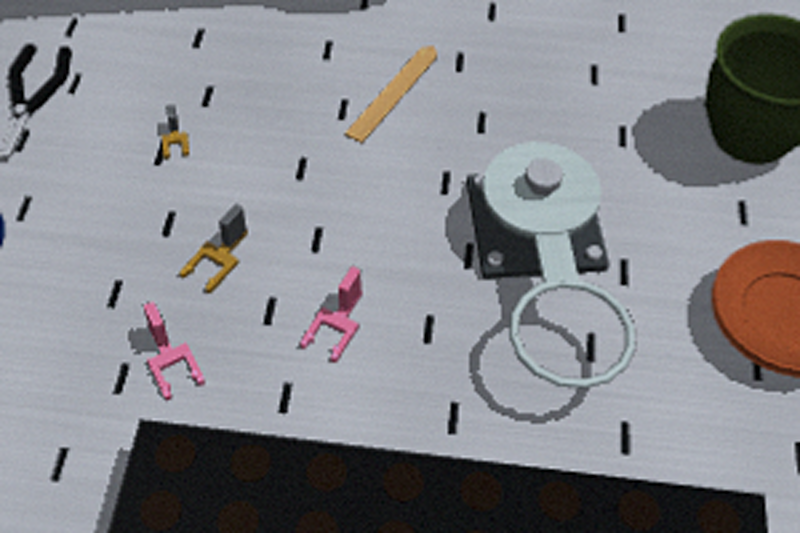

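The first view shows the larger brass clip with its grey grip at about (265,231) and its mouth towards the lower left. The small brass clip is at (244,190), and the pink look-alikes are at (243,270) and (306,258). The bracket head is at (383,205) and its arm points down in the image (+x).

```bash
cat >> h.py <<'E'
def clip_fit(n,im,d,box,zoff=0.0,verbose=True):
    """brass and grey masks inside box (u0,v0,u1,v1)"""
    hsv=cv2.cvtColor(im,cv2.COLOR_RGB2HSV); m=np.zeros(d.shape,bool); u0,v0,u1,v1=box; m[v0:v1,u0:u1]=1
    brass=m&(hsv[...,0]>10)&(hsv[...,0]<30)&(hsv[...,1]>110)
    return brass,cloud(n,brass,d)
E
python3 - <<'E'
from h import *
s=state(); Rt=R.from_quat(s["orientation"]).as_matrix(); print(Rt.round(3))
K,D,t,a=cal("wrist"); print("cam in tool",(Rt.T@(t-s["ee_pos"])).round(3),(Rt.T@rot(a)).round(3))
im=cv2.imread("pics/scene0.png")[...,::-1].copy(); d=np.load("scene_d.npy")
b,P=clip_fit("scene",im,d,(240,210,285,255)); P=P[(P[:,2]<.012)]
print(len(P),np.median(P,0)); (c,wh,ang)=cv2.minAreaRect(P[:,:2].astype(np.float32)); print(c,wh,ang)
r=trace("clip_grip","scene")
m=np.zeros(d.shape,bool);m[205:250,245:290]=1
Q=cloud("scene",m,d);Q=Q[(Q[:,2]>.015)];print("grip",len(Q),np.median(Q,0),Q.min(0),Q.max(0))
m[:]=0;m[190:260,350:430]=1
Q=cloud("scene",m,d);
for lo,hi in((.066,.1),(.045,.066)):
    q=Q[(Q[:,2]>lo)&(Q[:,2]<hi)]; print("bk",len(q),q.mean(0),np.median(q[:,2]),cv2.minEnclosingCircle(q[:,:2].astype(np.float32)))
E
```

```text
[[-0.     0.254 -0.967]
 [-0.    -0.967 -0.254]
 [-1.     0.     0.   ]]
cam in tool [ 0.021  0.001 -0.085] [[-0.001 -0.31   0.951]
 [ 1.    -0.     0.   ]
 [ 0.     0.951  0.31 ]]
151 [ 0.6425682  -0.12836309  0.0053833 ]
(0.6386003494262695, -0.12952476739883423) (0.03904440253973007, 0.07009714096784592) 64.54393768310547
grip 94 [ 0.61808276 -0.11721536  0.03630453] [ 0.60026173 -0.12803062  0.01502853] [ 0.630123   -0.10846998  0.0457658 ]
bk 145 [0.56202684 0.16653903 0.08162203] 0.08235100117514194 ((0.5600218772888184, 0.166468545794487), 0.018030671402812004)
bk 1531 [0.58913648 0.17264531 0.06098903] 0.061211820366955494 ((0.6067420840263367, 0.18554292619228363), 0.10693762451410294)
```

Request:
{"fn": "step_arm", "kwargs": {"targets": [[0.1754,0,0,0,0,0,0.0918],[0.1754,0,0,0,0,0,0.0918],[0.1754,0,0,0,0,0,0.0918],[0.1754,0,0,0,0,0,0.0918],[0,0,0,0,-0.0466,-0.02245,0.0918],[0,0,0,0,-0.0466,-0.02245,0.0918],[0,0,0,0,-0.0466,-0.02245,0.0918],[0,0,0,0,-0.0466,-0.02245,0.0918],[0,0,0,0,-0.0466,-0.02245,0.0918],[0,0,0,0,-0.0466,-0.02245,0.0918],[0,0,0,0,-0.0466,-0.02245,0.0918],[0,0,0,0.01,-0.0466,-0.02245,0.0918],[0,0,0,0.02,-0.0466,-0.02245,0.0918],[0,0,0,0.02,-0.0466,-0.02245,0.0918],[0,0,0,0.02,-0.0466,-0.02245,0.0918],[0,0,0,0.02,-0.0466,-0.02245,0.0918],[0,0,0,0,0,0,0.0918]], "squeeze": 25}}

```text
time_s: 2.78
ee_pos: [0.6187, -0.1162, 0.312]
orientation: [-0.689, 0.154, 0.691, 0.155]
ft_force: [-0.3, 0.3, -0.6]
grip_width: 0.994
```

```bash
python3 - <<'E'
from h import *
s=state(); print(s["time_s"],s["ee_pos"],R.from_quat(s["orientation"]).as_matrix().round(3).tolist(),s["ft_force"])
im,d=snapshot("wrist"); 
np.save("w_d.npy",d)
print("clip pred",proj("wrist",[[.617,-.119,.024],[.656,-.138,.003]]))
hsv=cv2.cvtColor(im,cv2.COLOR_RGB2HSV)
b,P=clip_fit("wrist",im,d,(0,0,640,400)); k=(P[:,2]<.012)&(np.hypot(P[:,0]-.64,P[:,1]+.13)<.06)
P=P[k]; print(len(P),P[:,2].mean(),cv2.minAreaRect(P[:,:2].astype(np.float32)))
Q=cloud("wrist",np.ones(d.shape,bool),d); q=Q[(Q[:,2]>.036)&(Q[:,2]<.05)&(np.hypot(Q[:,0]-.617,Q[:,1]+.119)<.03)]
print("grip top",len(q),q.mean(0),cv2.minAreaRect(q[:,:2].astype(np.float32)))
save("w1",im)
E
```

```text
2.775 [ 0.61868484 -0.11615208  0.31200793] [[-0.003, -0.427, -0.904], [0.002, -0.904, 0.427], [-1.0, -0.0, 0.003]] [-0.33345022  0.28124057 -0.64436796]
clip pred [[317.8409103  193.7606867 ]
 [318.29387872 143.04165096]]
1007 0.006585880030331994 ((0.6476501226425171, -0.14061209559440613), (0.036840636283159256, 0.04950602352619171), 64.00069427490234)
grip top 341 [ 0.61541187 -0.12385136  0.04230095] ((0.6149200797080994, -0.12333758920431137), (0.009614967741072178, 0.025972815230488777), 64.9979019165039)
```

View pics/w1.png

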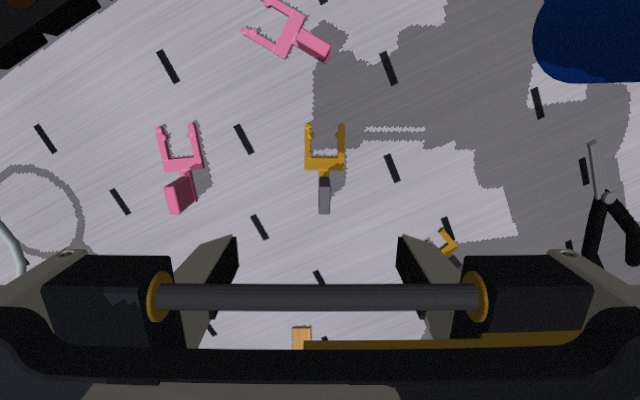

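The clip lies straight in the jaws, with the grip at about (324,195) and the eye at about (325,140). It needs an 8 mm correction along tool y.

Request:
{"fn": "step_arm", "kwargs": {"targets": [[0,0,0,0.02,0.0082,0,0.0918],[0,0,0,0.03,0,0,0.0918],[0,0,0,0.03,0,0,0.0918],[0,0,0,0.025,0,0,0.06],[0,0,0,0.02,0,0,0.04],[0,0,0,0,0,0,0.02],[0,0,0,0,0,0,0.0],[0,0,0,0,0,0,0.0],[0,0,0,0,0,0,0.0],[0,0,0,0,0,0,0.0]], "squeeze": 25}}

```text
time_s: 4.08
ee_pos: [0.6137, -0.1263, 0.1901]
orientation: [0.69, -0.156, -0.689, -0.156]
ft_force: [-0.6, -0.5, -0.6]
grip_width: 0.288
```

Request:
{"fn": "step_arm", "kwargs": {"targets": [[0,0,0,0.002,0,0,0.0],[0,0,0,0,0,0,0.0],[0,0,0,0,0,0,0.0],[0,0,0,0,0,0,0.0]], "squeeze": 40}}

```text
time_s: 4.58
ee_pos: [0.6135, -0.1263, 0.1875]
orientation: [-0.69, 0.156, 0.69, 0.156]
ft_force: [0.1, 0.3, -1.5]
grip_width: 0.108
```

Request:
{"fn": "step_arm", "kwargs": {"targets": [[0,0,0,-0.015,0,0,0.0],[0,0,0,-0.03,0,0,0.0],[0,0,0,-0.04,0,0,0.0],[0,0,0,-0.04,0,0,0.0],[-0.1,0,0,0,0,0,0.0],[-0.15,0,0,0,0,0,0.0],[-0.15,0,0,0,0,0,0.0],[-0.045,0,0,0,-0.02,0.01,0.0],[0,0,0,0,-0.035,0.02,0.0],[0,0,0,0,-0.04,0.0225,0.0],[0,0,0,0,-0.04,0.0225,0.0],[0,0,0,0,-0.04,0.0225,0.0],[0,0,0,0,-0.04,0.0225,0.0],[0,0,0,0,-0.04,0.0225,0.0],[0,0,0,0,-0.0275,0.0165,0.0],[0,0,0,0,-0.01,0.0045,0.0],[0,0,0,0,0,0,0.0],[0,0,0,0,0,0,0.0]], "squeeze": 40}}

```text
time_s: 6.82
ee_pos: [0.4516, 0.1658, 0.3129]
orientation: [0.707, -0.0, -0.707, -0.0]
ft_force: [0.3, -0.4, -1.2]
grip_width: 0.107
```

```bash
cat > look.py <<'E'
from h import *
import sys
s=state(); Rt=R.from_quat(s["orientation"]).as_matrix(); print(s["time_s"],s["ee_pos"],Rt.round(3).tolist(),s["ft_force"],s["grip_width"])
im,d=snapshot("wrist"); save(sys.argv[1],im)
Q=cloud("wrist",np.ones(d.shape,bool),d); 
hsv=cv2.cvtColor(im,cv2.COLOR_RGB2HSV); br=((hsv[...,0]>10)&(hsv[...,0]<30)&(hsv[...,1]>110))
B=cloud("wrist",br,d); T=(B-s["ee_pos"])@Rt   # tool coords
k=(T[:,0]>.165)&(T[:,0]<.195)&(abs(T[:,1])<.04)&(T[:,2]<0); T=T[k]; B=B[k]
print("brass tool",len(T),np.percentile(T,[1,50,99],axis=0).round(4).tolist(),cv2.minAreaRect(T[:,1:].astype(np.float32)))
print("brass world",np.percentile(B,[1,50,99],axis=0).round(4).tolist(),cv2.minAreaRect(B[:,:2].astype(np.float32)))
A=np.c_[B[:,:2],np.ones(len(B))]; print("brass plane slope",np.linalg.lstsq(A,B[:,2],rcond=None)[0][:2].round(3))
# head
nb=cloud("wrist",~br,d); r=np.hypot(nb[:,0]-.561,nb[:,1]-.1665)
h=nb[(r<.03)&(nb[:,2]>.055+.0)&(nb[:,2]<.1)]; zt=np.percentile(h[:,2],95); h=h[h[:,2]>zt-.006]
print("head",len(h),np.median(h[:,2]),h.mean(0),cv2.minEnclosingCircle(h[:,:2].astype(np.float32)))
g=nb[(r>.025)&(r<.05)&(nb[:,2]>.03)&(nb[:,2]<.072)]; print("hub",len(g),np.median(g[:,2]))
E
python3 look.py w2
```

```text
6.825 [0.4516019  0.16582839 0.31290864] [[0.001, -0.001, -1.0], [-0.0, -1.0, 0.001], [-1.0, 0.0, -0.001]] [ 0.33132944 -0.44161949 -1.18839024] 0.10725333698933773
brass tool 2920 [[0.1806, -0.0176, -0.0604], [0.1821, 0.0008, -0.0293], [0.1866, 0.0189, -0.0123]] ((0.0006492994725704193, -0.03603910282254219), (0.05016365647315979, 0.037453945726156235), 89.81792449951172)
brass world [[0.4641, 0.1469, 0.1263], [0.4811, 0.165, 0.1308], [0.5121, 0.1833, 0.1323]] ((0.48776596784591675, 0.16510258615016937), (0.05016389116644859, 0.037453923374414444), 0.1437690556049347)
brass plane slope [-0.003 -0.003]
head 2269 0.08148231346944823 [0.55951948 0.16369326 0.08147376] ((0.5592964291572571, 0.16377493739128113), 0.017134644091129303)
hub 11562 0.06051999315741746
```

View pics/w2.png

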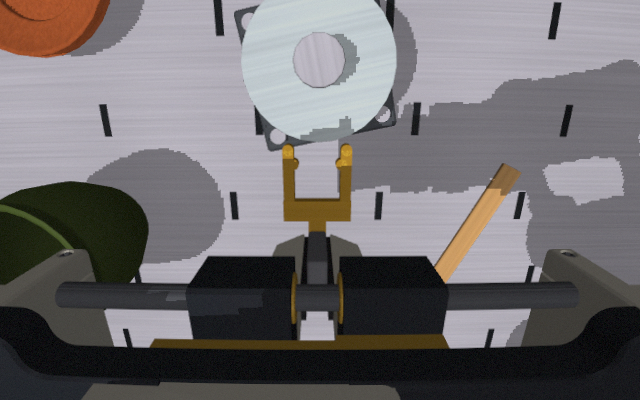

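The clip is held straight in the jaws with its tips at (288,152) and (347,152). The head is at (319,60). Laterally the clip is 1.4 mm off, and the hub top reads about 0.0605.

Request:
{"fn": "step_arm", "kwargs": {"targets": [[0,0,0,0.01,0.0007,-0.015,0.0],[0,0,0,0.02,0.0007,-0.01,0.0],[0,0,0,0.015,0,0,0.0],[0,0,0,0.008,0,0,0.0],[0,0,0,0,0,0,0.0],[0,0,0,0,0,0,0.0]]}}

```text
time_s: 7.62
ee_pos: [0.4761, 0.1653, 0.2602]
orientation: [0.707, 0.0, -0.707, 0.0]
ft_force: [0.6, -0.2, -1.2]
grip_width: 0.106
```

```bash
python3 look.py w3
```

```text
7.625 [0.47606987 0.16527645 0.26016154] [[0.001, 0.0, -1.0], [0.0, -1.0, -0.0], [-1.0, -0.0, -0.001]] [ 0.64324067 -0.24570127 -1.18522411] 0.10614185261927124
brass tool 2919 [[0.1804, -0.0177, -0.0604], [0.1819, 0.0007, -0.0294], [0.1862, 0.0188, -0.0124]] ((0.0006521008908748627, -0.03527040779590607), (0.03744456171989441, 0.05183235928416252), 0.0692363828420639)
brass world [[0.4887, 0.1465, 0.074], [0.5056, 0.1646, 0.0783], [0.5366, 0.183, 0.0798]] ((0.5114969611167908, 0.16464796662330627), (0.03744443506002426, 0.051847685128450394), 89.9559326171875)
brass plane slope [-0.004 -0.003]
head 3687 0.08180778213471235 [0.55993507 0.16405002 0.08180455] ((0.5548455715179443, 0.16821034252643585), 0.02307417243719101)
hub 18705 0.060882446685078834
```

Request:
{"fn": "step_arm", "kwargs": {"targets": [[0,0,0,0.004,0.0006,0,0.0],[0,0,0,0.003,0,0,0.0],[0,0,0,0.001,0,0,0.0],[0,0,0,0,0,0,0.0]]}}

```text
time_s: 8.18
ee_pos: [0.476, 0.1646, 0.2516]
orientation: [-0.707, -0.0, 0.707, -0.0]
ft_force: [0.6, 0.1, -1.9]
grip_width: 0.107
```

Request:
{"fn": "step_arm", "kwargs": {"targets": [[0,0,0,0.001,0,0,0.0],[0,0,0,0,0,0,0.0]]}}

```text
time_s: 8.43
ee_pos: [0.476, 0.1646, 0.2507]
orientation: [-0.707, -0.0, 0.707, -0.0]
ft_force: [0.8, -0.8, -1.4]
grip_width: 0.109
```

Request:
{"fn": "step_arm", "kwargs": {"targets": [[0,0,0,0.001,0,0,0.0],[0,0,0,0,0,0,0.0]]}}

```text
time_s: 8.68
ee_pos: [0.476, 0.1646, 0.2496]
orientation: [-0.707, -0.0, 0.707, -0.0]
ft_force: [-0.0, 0.3, -0.6]
grip_width: 0.109
```

Baseline Fz is about −1.2, with no contact yet.

Request:
{"fn": "step_arm", "kwargs": {"targets": [[0,0,0,0.0007,0,0,0.0],[0,0,0,0,0,0,0.0]]}}

```text
time_s: 8.93
ee_pos: [0.476, 0.1646, 0.2489]
orientation: [-0.707, -0.0, 0.707, -0.0]
ft_force: [1.0, 0.0, -1.7]
grip_width: 0.106
```

Request:
{"fn": "step_arm", "kwargs": {"targets": [[0,0,0,0.0007,0,0,0.0],[0,0,0,0,0,0,0.0]]}}

```text
time_s: 9.18
ee_pos: [0.4759, 0.1646, 0.2487]
orientation: [0.707, 0.0, -0.707, 0.0]
ft_force: [-2.7, -1.0, 3.9]
grip_width: 0.109
```

Request:
{"fn": "step_arm", "kwargs": {"targets": [[0,0,0,0.0005,0,0,0.0],[0,0,0,0,0,0,0.0]]}}

```text
time_s: 9.43
ee_pos: [0.4759, 0.1646, 0.2486]
orientation: [0.707, 0.0, -0.707, 0.0]
ft_force: [-3.5, -1.4, 9.3]
grip_width: 0.107
```

Contact with the hub is at TCP z ≈ 0.2487. I'll back off about 1.2 mm and slide the tips under the head.

Request:
{"fn": "step_arm", "kwargs": {"targets": [[0,0,0,-0.002,0,0,0.0],[0,0,0,0,0,0,0.0],[0,0,0,0,0,-0.002,0.0],[0,0,0,0,0,-0.002,0.0],[0,0,0,0,0,-0.002,0.0],[0,0,0,0,0,0,0.0]]}}

```text
time_s: 10.18
ee_pos: [0.4822, 0.1645, 0.2497]
orientation: [0.707, -0.0, -0.707, 0.0]
ft_force: [0.2, 0.7, -0.5]
grip_width: 0.108
```

Request:
{"fn": "step_arm", "kwargs": {"targets": [[0,0,0,0,0,-0.002,0.0],[0,0,0,0,0,-0.002,0.0],[0,0,0,0,0,0,0.0]]}}

```text
time_s: 10.55
ee_pos: [0.4861, 0.1646, 0.2498]
orientation: [0.707, 0.0, -0.707, 0.0]
ft_force: [-0.8, 0.3, -0.3]
grip_width: 0.105
```

```bash
python3 look.py w4; python3 - <<'E'
from h import *
im,d=snapshot("side"); u,v=proj("side",[[.54,.165,.065]])[0].astype(int); print(u,v)
w=cv2.resize(im[v-25:v+25,u-35:u+35],(560,400),interpolation=cv2.INTER_CUBIC)
i4=cv2.imread("pics/w4.png")[...,::-1]; x=cv2.resize(i4[0:260,190:450],(400,400))
save("c1",np.hstack([x,w[:, :400]]))
E
```

```text
10.55 [0.48613841 0.16455718 0.24977691] [[0.0, 0.0, -1.0], [-0.0, -1.0, -0.0], [-1.0, 0.0, -0.0]] [-0.75777207  0.27615604 -0.29264763] 0.10506315313229536
brass tool 2911 [[0.1806, -0.0177, -0.0601], [0.182, 0.0007, -0.0291], [0.1866, 0.0188, -0.0122]] ((0.000687798485159874, -0.035516031086444855), (0.03741488605737686, 0.052552398294210434), 0.15416844189167023)
brass world [[0.4983, 0.1458, 0.0632], [0.5153, 0.1639, 0.0678], [0.5463, 0.1822, 0.0692]] ((0.5216792225837708, 0.16385555267333984), (0.037414856255054474, 0.05255106836557388), 89.85286712646484)
brass plane slope [-0.003 -0.002]
head 4010 0.08164488156198703 [0.55996365 0.16404315 0.08163188] ((0.5594554543495178, 0.16405659914016724), 0.017092963680624962)
hub 19783 0.06069186738503604
271 239
```

View pics/c1.png

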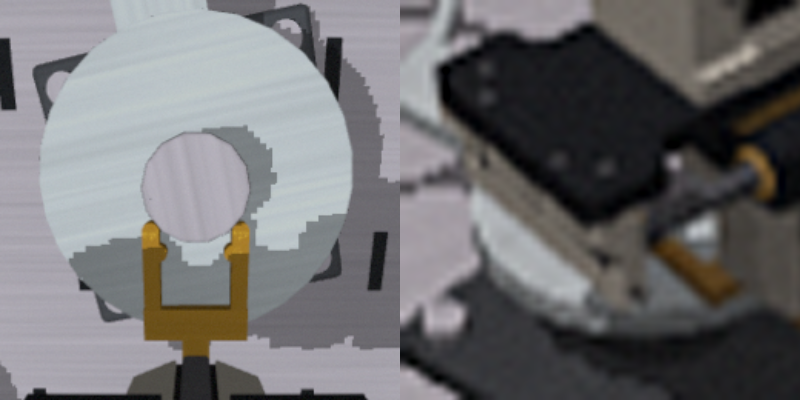

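The tips are just at the head's edge, laterally centred within 0.2 mm, and the brass height fits the groove. I'll continue in small steps.

Request:
{"fn": "step_arm", "kwargs": {"targets": [[0,0,0,0,0,-0.0015,0.0],[0,0,0,0,0,-0.002,0.0],[0,0,0,0,0,-0.002,0.0],[0,0,0,0,0,0,0.0]]}}

```text
time_s: 11.15
ee_pos: [0.4917, 0.1646, 0.2498]
orientation: [0.707, 0.0, -0.707, 0.0]
ft_force: [0.1, 0.8, -0.7]
grip_width: 0.111
```

Request:
{"fn": "step_arm", "kwargs": {"targets": [[0,0,0,0,0,-0.002,0.0],[0,0,0,0,0,-0.002,0.0],[0,0,0,0,0,-0.002,0.0],[0,0,0,0,0,0,0.0]]}}

```text
time_s: 11.65
ee_pos: [0.4976, 0.1646, 0.2498]
orientation: [0.707, 0.0, -0.707, 0.0]
ft_force: [-0.8, 0.3, -2.3]
grip_width: 0.111
```

Request:
{"fn": "step_arm", "kwargs": {"targets": [[0,0,0,0,0,-0.001,0.0],[0,0,0,0,0,-0.001,0.0],[0,0,0,0,0,0,0.0]]}}

```text
time_s: 12.02
ee_pos: [0.4996, 0.1646, 0.2498]
orientation: [0.707, 0.0, -0.707, 0.0]
ft_force: [-0.1, -1.4, -0.0]
grip_width: 0.106
```

Request:
{"fn": "step_arm", "kwargs": {"targets": [[0,0,0,0,0,-0.001,0.0],[0,0,0,0,0,-0.001,0.0],[0,0,0,0,0,0,0.0]]}}

```text
time_s: 12.4
ee_pos: [0.5016, 0.1646, 0.2498]
orientation: [0.707, 0.0, -0.707, 0.0]
ft_force: [0.1, -0.1, -1.1]
grip_width: 0.107
```

Request:
{"fn": "step_arm", "kwargs": {"targets": [[0,0,0,0,0,-0.001,0.0],[0,0,0,0,0,0,0.0]]}}

```text
time_s: 12.65
ee_pos: [0.5024, 0.1645, 0.2497]
orientation: [-0.707, 0.0, 0.707, -0.0]
ft_force: [-0.8, -0.8, -0.1]
grip_width: 0.104
```

Request:
{"fn": "step_arm", "kwargs": {"targets": [[0,0,0,0,0,-0.001,0.0],[0,0,0,0,0,0,0.0]]}}

```text
time_s: 12.9
ee_pos: [0.5031, 0.1646, 0.2495]
orientation: [-0.707, 0.0, 0.708, -0.0]
ft_force: [-3.2, -0.1, -1.3]
grip_width: 0.11
```

Request:
{"fn": "step_arm", "kwargs": {"targets": [[0,0,0,0,0,-0.001,0.0],[0,0,0,0,0,0,0.0]]}}

```text
time_s: 13.15
ee_pos: [0.504, 0.1646, 0.2494]
orientation: [-0.706, 0.0, 0.708, -0.0]
ft_force: [-5.5, -0.8, -0.8]
grip_width: 0.105
```

Request:
{"fn": "step_arm", "kwargs": {"targets": [[0,0,0,0,0,-0.001,0.0],[0,0,0,0,0,0,0.0]]}}

```text
time_s: 13.4
ee_pos: [0.505, 0.1646, 0.2494]
orientation: [-0.706, 0.0, 0.708, -0.0]
ft_force: [-5.7, -0.4, -2.2]
grip_width: 0.105
```

Request:
{"fn": "step_arm", "kwargs": {"targets": [[0,0,0,0,0,-0.001,0.0],[0,0,0,0,0,0,0.0]]}}

```text
time_s: 13.65
ee_pos: [0.506, 0.1646, 0.2493]
orientation: [-0.706, 0.0, 0.708, -0.0]
ft_force: [-5.1, -0.4, -2.3]
grip_width: 0.11
```

Request:
{"fn": "step_arm", "kwargs": {"targets": [[0,0,0,0,0,-0.001,0.0],[0,0,0,0,0,0,0.0]]}}

```text
time_s: 13.9
ee_pos: [0.5069, 0.1646, 0.2493]
orientation: [-0.706, 0.0, 0.708, -0.0]
ft_force: [-5.6, -0.3, -1.8]
grip_width: 0.103
```

Request:
{"fn": "step_arm", "kwargs": {"targets": [[0,0,0,0,0,-0.001,0.0],[0,0,0,0,0,0,0.0]]}}

```text
time_s: 14.15
ee_pos: [0.508, 0.1646, 0.2493]
orientation: [-0.706, 0.0, 0.708, -0.0]
ft_force: [-5.0, 0.1, -3.6]
grip_width: 0.105
```

Request:
{"fn": "step_arm", "kwargs": {"targets": [[0,0,0,0,0,-0.001,0.0],[0,0,0,0,0,-0.001,0.0],[0,0,0,0,0,0,0.0]]}}

```text
time_s: 14.52
ee_pos: [0.5105, 0.1646, 0.2496]
orientation: [-0.707, -0.0, 0.707, -0.0]
ft_force: [-2.3, -0.2, -3.2]
grip_width: 0.11
```

Request:
{"fn": "step_arm", "kwargs": {"targets": [[0,0,0,0,0,-0.001,0.0],[0,0,0,0,0,-0.001,0.0],[0,0,0,0,0,0,0.0]]}}

```text
time_s: 14.9
ee_pos: [0.5133, 0.1646, 0.2502]
orientation: [0.708, 0.0, -0.706, -0.0]
ft_force: [0.8, -0.3, -2.4]
grip_width: 0.108
```

Request:
{"fn": "step_arm", "kwargs": {"targets": [[0,0,0,0,0,-0.001,0.0],[0,0,0,0,0,-0.001,0.0],[0,0,0,0,0,0,0.0]]}}

```text
time_s: 15.28
ee_pos: [0.5149, 0.1646, 0.2499]
orientation: [0.708, 0.0, -0.707, 0.0]
ft_force: [0.7, -0.8, -1.3]
grip_width: 0.104
```

Request:
{"fn": "step_arm", "kwargs": {"targets": [[0,0,0,0,0,-0.001,0.0],[0,0,0,0,0,0,0.0]]}}

```text
time_s: 15.52
ee_pos: [0.5157, 0.1646, 0.2499]
orientation: [0.707, 0.0, -0.707, 0.0]
ft_force: [0.9, -0.6, -2.0]
grip_width: 0.107
```

Snapped through. Next I press against the stop in small steps.

Request:
{"fn": "step_arm", "kwargs": {"targets": [[0,0,0,0,0,-0.001,0.0],[0,0,0,0,0,0,0.0]]}}

```text
time_s: 15.78
ee_pos: [0.5166, 0.1646, 0.2498]
orientation: [0.707, 0.0, -0.707, 0.0]
ft_force: [-0.4, 0.2, -1.2]
grip_width: 0.107
```

Request:
{"fn": "step_arm", "kwargs": {"targets": [[0,0,0,0,0,-0.0007,0.0],[0,0,0,0,0,0,0.0]]}}

```text
time_s: 16.02
ee_pos: [0.5172, 0.1646, 0.2498]
orientation: [0.707, 0.0, -0.707, 0.0]
ft_force: [-0.0, 0.1, -0.9]
grip_width: 0.107
```

Request:
{"fn": "step_arm", "kwargs": {"targets": [[0,0,0,0,0,-0.0007,0.0],[0,0,0,0,0,0,0.0]]}}

```text
time_s: 16.27
ee_pos: [0.5179, 0.1646, 0.2498]
orientation: [-0.707, -0.0, 0.707, -0.0]
ft_force: [0.8, -0.1, -0.1]
grip_width: 0.105
```

Request:
{"fn": "step_arm", "kwargs": {"targets": [[0,0,0,0,0,-0.0007,0.0],[0,0,0,0,0,0,0.0]]}}

```text
time_s: 16.52
ee_pos: [0.5183, 0.1646, 0.2497]
orientation: [-0.707, -0.0, 0.708, -0.0]
ft_force: [-2.8, 0.0, 0.4]
grip_width: 0.108
```

Request:
{"fn": "step_arm", "kwargs": {"targets": [[0,0,0,0,0,-0.0007,0.0],[0,0,0,0,0,0,0.0]]}}

```text
time_s: 16.77
ee_pos: [0.5186, 0.1646, 0.2496]
orientation: [-0.706, 0.0, 0.708, -0.0]
ft_force: [-5.6, -0.1, 2.3]
grip_width: 0.103
```

Request:
{"fn": "step_arm", "kwargs": {"targets": [[0,0,0,0,0,-0.0007,0.0],[0,0,0,0,0,0,0.0]]}}

```text
time_s: 17.02
ee_pos: [0.5189, 0.1646, 0.2495]
orientation: [-0.706, 0.0, 0.708, -0.0]
ft_force: [-7.5, 0.9, 2.9]
grip_width: 0.108
```

Request:
{"fn": "step_arm", "kwargs": {"targets": [[0,0,0,0,0,-0.0007,0.0],[0,0,0,0,0,0,0.0]]}}

```text
time_s: 17.27
ee_pos: [0.5192, 0.1647, 0.2495]
orientation: [-0.705, 0.0, 0.709, -0.0]
ft_force: [-9.2, 0.8, 3.7]
grip_width: 0.104
```

Request:
{"fn": "step_arm", "kwargs": {"targets": [[0,0,0,0,0,-0.0007,0.0],[0,0,0,0,0,0,0.0],[0,0,0,0,0,0,0.0]]}}

```text
time_s: 17.65
ee_pos: [0.5195, 0.1647, 0.2493]
orientation: [-0.705, 0.0, 0.709, -0.0]
ft_force: [-11.1, 0.5, 5.5]
grip_width: 0.104
```

Request:
{"fn": "step_arm", "kwargs": {"targets": [[0,0,0,0,0,-0.0005,0.0],[0,0,0,0,0,0,0.0],[0,0,0,0,0,0,0.0]]}}

```text
time_s: 18.02
ee_pos: [0.5197, 0.1647, 0.2493]
orientation: [-0.704, 0.0, 0.71, -0.0]
ft_force: [-12.2, 0.5, 6.8]
grip_width: 0.103
```

A firm press of about 12 N is reached. I'll relax, lower onto the hub and let go.

Request:
{"fn": "step_arm", "kwargs": {"targets": [[0,0,0,0,0,0.002,0.0],[0,0,0,0,0,0.0018,0.0],[0,0,0,0.0004,0,0,0.0],[0,0,0,0.0004,0,0,0.0],[0,0,0,0,0,0,0.0]]}}

```text
time_s: 18.65
ee_pos: [0.5181, 0.1646, 0.249]
orientation: [-0.707, -0.0, 0.707, -0.0]
ft_force: [-3.8, 0.3, 1.1]
grip_width: 0.107
```

Request:
{"fn": "step_arm", "kwargs": {"targets": [[0,0,0,0,0,0,0.014],[0,0,0,0,0,0,0.025],[0,0,0,0,0,0,0.04],[0,0,0,0,0,0,0.04],[0,0,0,0,0,0,0.04],[0,0,0,0,0,0,0.04]]}}

```text
time_s: 19.4
ee_pos: [0.5181, 0.1646, 0.249]
orientation: [-0.707, -0.0, 0.707, -0.0]
ft_force: [-0.5, -0.4, -0.2]
grip_width: 0.435
```

```bash
python3 look.py w5
```

```text
19.4 [0.51808661 0.16456603 0.24896963] [[-0.0, 0.0, -1.0], [-0.0, -1.0, -0.0], [-1.0, 0.0, 0.0]] [-0.51256761 -0.3904027  -0.15075598] 0.4346996924838666
brass tool 1322 [[0.1805, -0.0178, -0.0606], [0.1822, 0.0004, -0.026], [0.186, 0.0191, -0.0116]] ((0.00038774125277996063, -0.031332552433013916), (0.04017646238207817, 0.05928720533847809), 0.13117584586143494)
brass world [[0.5297, 0.1454, 0.063], [0.5441, 0.1642, 0.0668], [0.5787, 0.1824, 0.0685]] ((0.5494179129600525, 0.1641668826341629), (0.040175680071115494, 0.05928701162338257), 89.87739562988281)
brass plane slope [-0.011  0.004]
head 3399 0.08173483988498917 [0.56056227 0.16405132 0.08167007] ((0.5596446394920349, 0.16410724818706512), 0.01702110283076763)
hub 16769 0.060778782236076606
```

Request:
{"fn": "step_arm", "kwargs": {"targets": [[0,0,0,-0.01,0,0,0.04],[0,0,0,-0.02,0,0,0.04],[0,0,0,-0.03,0,0,0.04],[0,0,0,-0.04,0,0,0.04],[0,0,0,-0.03,0,0.02,0.04],[0,0,0,0,0,0.02,0.04],[0,0,0,0,0,0,0.04],[0,0,0,0,0,0,0.04]]}}

```text
time_s: 20.45
ee_pos: [0.4785, 0.1646, 0.3792]
orientation: [0.707, 0.0, -0.707, 0.0]
ft_force: [-0.4, 0.7, -0.1]
grip_width: 0.432
```

```bash
python3 - <<'E'
from h import *
s=state(); print(s["time_s"],s["ee_pos"],s["ft_force"])
im,d=snapshot("wrist"); hsv=cv2.cvtColor(im,cv2.COLOR_RGB2HSV); br=((hsv[...,0]>10)&(hsv[...,0]<30)&(hsv[...,1]>110))
B=cloud("wrist",br,d); B=B[(np.hypot(B[:,0]-.55,B[:,1]-.164)<.06)&(B[:,2]>.05)]
print(len(B),np.percentile(B,[0,1,50,99,100],axis=0).round(4).tolist())
A=np.c_[B[:,:2],np.ones(len(B))];print("slope",np.linalg.lstsq(A,B[:,2],rcond=None)[0][:2])
nb=cloud("wrist",~br,d);r=np.hypot(nb[:,0]-.5597,nb[:,1]-.164);h=nb[(r<.025)&(nb[:,2]>.078)&(nb[:,2]<.09)];print("head",cv2.minEnclosingCircle(h[:,:2].astype(np.float32)))
q=nb[(np.hypot(nb[:,0]-.518,nb[:,1]-.164)<.03)&(nb[:,2]>.09)&(nb[:,2]<.11)];print("grip top",len(q),q.mean(0),cv2.minAreaRect(q[:,:2].astype(np.float32)))
s2,_=snapshot("scene"); save("fin",np.vstack([cv2.resize(im[0:300,160:480],(640,600))[:, :]]))
save("fin2",np.hstack([cv2.resize(im[0:300,160:480],(320,300)),cv2.resize(s2[140:300,180:440],(480,300))]))
E
```

```text
20.45 [0.47850269 0.16456713 0.37920856] [-0.35416056  0.71746407 -0.09729704]
4085 [[0.4948, 0.1211, 0.0601], [0.4995, 0.1297, 0.0652], [0.5013, 0.1589, 0.2923], [0.5752, 0.1925, 0.2986], [0.5785, 0.1955, 0.3081]]
slope [-4.28834173  0.00643549]
head ((0.5597070455551147, 0.16402733325958252), 0.017132390290498734)
grip top 386 [0.51774161 0.16413372 0.10207763] ((0.5169875621795654, 0.16415995359420776), (0.009501691907644272, 0.025952566415071487), 89.90922546386719)
```

View pics/fin2.png

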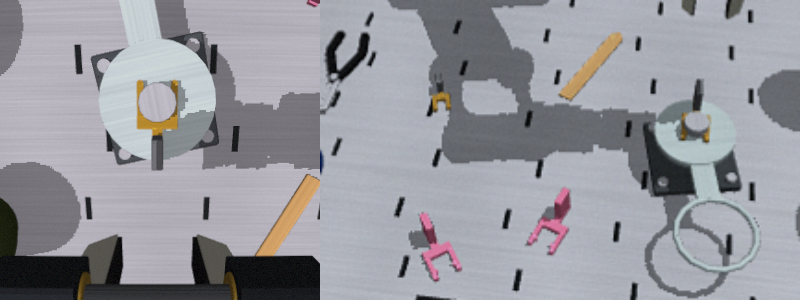

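The clip sits level under the head. The grip top is at z 0.102, so the underside rests on the hub at about 0.060. The eye is within about 1 mm of the axis, and the other things look undisturbed.

```bash
python3 -c "
from station import *
print(finish_job())"
```

```text
the job is handed in; nothing more can be done
None
```

The larger clip is seated in the spindle's groove, released and lying on the hub. I handed the job in at about 20.5 s of the 45 s allowed; no verdict is reported.

**What I did:**
- **Pick-up:** I gripped the clip by its grey grip and lifted it.
- **Feeling for the hub:** I touched down on the hub with about 10 N. That put its top at about 0.061 m above the tray. I then backed off about 1 mm.
- **Push and snap:** I pushed along +x. The bumps went past the core at about 6 N, then the force dropped as the clip snapped in.
- **Press home:** I pressed against the spindle to about 12 N at the wrist, relaxed, opened the fingers and withdrew upwards.

**Last checks:**
- **Position:** the eye is within about 1 mm of the spindle's axis. The grip top is at 0.102 m, so the underside rests on the hub.
- **Level:** with the fingers open but still around the grip, the brass sloped about 0.01 rad. The same check after withdrawing was no use, because the brass mask had picked up gripper parts, so I went by the grip height and the picture.
- **Other things:** the small clip, both pink clips and the tag looked undisturbed in the final picture. The sprayer, saucers, most of the snips and most of the olive pot were outside that crop, so I did not check them at the end.

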